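# Trace a dryer liner's corner weld with a crack probe

## Robot

A 6-joint arm with a two-finger parallel gripper is mounted at the origin on the work surface. World frame = base frame: x ahead of the robot, y to its left, z up, the work surface at z = 0. Lengths are in m, angles in rad, forces in N, time in s.
With the tool pointing down it reaches from about 0.325 to 0.9 m from the base axis. Payload 6.1 kg.
Tool frame: the origin (TCP) lies on the centre line of the jaws, within the pads' length; the fingertips stand 17 mm ahead of it and the grasp point (between the pads) lies 2 mm behind it (manip.tips_ahead is the z of the fingertips in the tool frame, in m); z points along the fingers, x is the direction in which the jaws open and shut, and the axes are right-handed (so a half turn about z gives the same grasp; the last joint's range is limited). The gripper opens to 85 mm and grips with 20 to 120 N. Pads are 22 mm wide; open, the fingers measure 114 mm over their backs; the gripper's body (76 mm by 85 mm) begins 54 mm behind the grasp point. The pads swing forward as they close: fully open they stand 13 mm farther back than shut.
Start: joints at [1.045, 0.22, 1.526, -0, 1.395, -0.126], TCP at [0.243, 0.576, 0.223] pointing down, gripper open.
Joint ranges: [-2.98, 2.98], [-0.91, 2.08], [0.09, 2.57], [-1.24, 4.39], [0.2, 2.65], [-2.68, 2.68]. Speed limits (rad/s): [2.57, 2.57, 3.01, 3.14, 3.14, 3.14].

## Interface

Orientations are given as [roll, pitch, yaw] about the fixed x, y, z axes, in that order (R = Rz(yaw) Ry(pitch) Rx(roll)).
In Python, from plant import readout, vision, ticket, spotter, manip gives the robot as it stands.
- The arm moves only by the tool drive_tool, never from a script. Its argument "plan" is a list of rows, each a list of 3 entries, a list of its own where there are three numbers: the shift along the world's x, y, z in m, then the turn, a rotation vector about the world's x, y, z in rad, then the opening, from 0 (shut) to 1 (fully open). In form: [[[x, y, z], [wx, wy, wz], hand], ...]. A call has exactly 5 rows; each row is the pose to reach, as a shift and turn from the pose commanded when the call began; what a row does not reach only later rows make up. A row lasts 1/10 s, in which the tool goes at most 50 mm and 8.59 degrees, less where a joint would pass 70% of its speed; a pose out of reach is approached as far as the arm can. A call with a gripper value outside its range is refused whole. The fingers move at their own pace and stop on an object; "squeeze" is the grip in N (left out, the last holds). Time passes only in rows, so rows that repeat a pose let the fingers close, or fill a call up. It gives the time, the measured TCP pose, the force and the opening at its end, in the units of the state.
- readout.sense(): the state, without advancing time (a new reading comes with each control period).
- vision.capture(name): name is "scene" or "top"; returns the picture (384x512x3 uint8, red, green, blue); there is no depth.
- vision.camera_params(name): a dict with "fx", "fy", "cx", "cy" (pixels), "pose" (4x4, takes a point from camera to world coordinates). Camera axes: x right, y down, z forward; pixel columns grow to the right and rows downward; lengths in m; the calibration is good to about 2 mm. A picture is of the moment at which its call begins. camera_params takes no time and is no camera call.
- ticket.job_done(): hands the job in, once; it reports no verdict.
Trained networks look in the newest picture that a camera, given by its name, has taken for a name from the list of things; names that differ only in an ending like _2 or _b are one class to them, and where a whole thing is asked for, a point or a joint stands for the part that bears it (a point fixed in the world has none). Each returns a list of dicts, best first, with "score" (0 to 1); they miss things now and then, are a little off and sometimes report something else, mostly with a low value. They report only what shows in the picture. A call takes as long as a camera call.
- spotter.boxes_of(thing, camera): "location" ([x, y, z] in m, in world coordinates, good to about 4 mm: the middle of the surface that is visible of it).
- spotter.tip_of(thing, camera): "location" ([x, y, z] in m, in world coordinates, good to about 4 mm: a listed point, or the origin of a listed thing).
The state is a dict: "time": time; "joint_positions": joint angles; "joint_velocities": joint speeds; "tau": joint torques, N m; "tool_pos": TCP position; "eef_rot": TCP orientation; "force": force on the tool from outside, world axes, zero at the start; "wrist_torque": the same for the moment, N m; "width": finger opening in m.
Only numpy, scipy, OpenCV 4.12 (cv2) and the standard library are available. Lean on these libraries where they do the work, as an engineer would, in place of code of your own. Each camera call takes 0.05 s, during which the arm holds its last target. There are 200 camera calls.

## Task

Check the weld in the bottom corner of the stainless liner section for cracks: take the pen probe from its fork stand and run its sprung ball tip slowly along the corner seam, under the tray runner, from the end nearest the robot to the far end, keeping the spring lightly pressed in at every check point. Then hang the probe back in the fork stand, upright, and let go. Never load the liner with more than 15 N, and leave the other things on the bench where they are.

Things in the scene. Friction and masses are not known exactly. Their poses are not given: they have to be found in the camera images.
- panel: Fixed L of bare stainless sheet: floor pan 220 mm along x, y = -105 to +5 mm, 4 mm thick; upright louvred wall 220 mm long, 150 mm high, inner face at y = 0. The weld seam runs along x in their inner corner (y = 0, z = 4 mm). Origin on the bench under the seam's middle; z up, +x from the seam's near end to its far end; the open side looks along -y (roughly the robot's right).
- runner (a point): Middle of the outer rod of the tray runner over the seam: two 8 mm rods along panel x, axes 22 and 45 mm before the wall at z = 125 mm, on 6 mm brackets at x = +-105 mm (z = 114 to 136 mm, out to y = -51 mm). The upright probe does not fit: it must pass in front of the rods, its top leaning away from the wall, 30 to 50 degrees from vertical (38 is comfortable).
- seam_0 (a point): Check point 0 on the seam's corner line (z = 4 mm above the bench, on the wall's inner face), at the near end of the dark, 150 mm long weld bead (the end nearest the robot), 35 mm in from the pan's end. A 4 mm radius ball touching pan and wall has its centre 4 mm in front of the wall and 4 mm above this point.
- seam_1 (a point): Check point 1 on the seam's corner line (z = 4 mm above the bench, on the wall's inner face), 25 mm from the near end.
- seam_2 (a point): Check point 2 on the seam's corner line (z = 4 mm above the bench, on the wall's inner face), 50 mm from the near end.
- seam_3 (a point): Check point 3 on the seam's corner line (z = 4 mm above the bench, on the wall's inner face), 75 mm from the near end.
- seam_4 (a point): Check point 4 on the seam's corner line (z = 4 mm above the bench, on the wall's inner face), 100 mm from the near end.
- seam_5 (a point): Check point 5 on the seam's corner line (z = 4 mm above the bench, on the wall's inner face), 125 mm from the near end.
- seam_6 (a point): Check point 6 on the seam's corner line (z = 4 mm above the bench, on the wall's inner face), 150 mm from the near end (the bead's far end, 35 mm in from the pan's far end).
- stand: Fixed fork stand, dark steel: foot 90 x 90 x 8 mm, post at its +x side (x = 31 to 45 mm), level fork with its top at z = 135 mm, 8 mm thick. Two tines along x from -30 to +20 mm, the gap between them 24 mm wide, centred on y = 0, open towards -x and closed beyond x = 20 mm. Origin on the bench under the middle of the gap, where the probe hangs.
- probe: Pen probe, about 160 g, hanging upright in the fork by its collar. Origin at the centre of the collar's underside, z along the pen towards the handle. Collar 44 mm across, z = 0 to 6 mm; square grey handle 22 x 22 mm, z = 6 to 76 mm, sides along x and y (grip it here from above, fingertips clear of the collar); steel shaft 12 mm across down to z = -85 mm, then the sprung tip.
- probe_ball (a point): Centre of the probe's steel tip ball, 4 mm radius, on the pen's axis 110 mm below the collar's underside when the spring is out; the ball ends 114 mm below it.
- probe_tip (a joint): How far the sprung tip is pushed into the probe along its axis, m: 0 when free, 0.012 fully in. About 0.3 N to start and 300 N/m after that (1.8 N at 5 mm).
- bowl: Bystander: stainless bowl, 130 mm wide, 55 mm high, origin under its middle.
- bottle: Bystander: white plastic bottle, 66 mm diameter, 190 mm high, origin under its middle.
- fish_tray: Bystander: aluminium tray with four dried fish, 300 x 200 x 28 mm, origin under its middle.
- brush: Bystander: hand brush with a white handle, lying on the bench, origin under it.

How it is judged:
On the way, in this order (a step that is already met when the one before it is completed fails the run):
1. ball in the corner at the near end, seam_0: centre within 8 mm of it along the seam, 12 mm of wall and of pan floor, spring pressed over 1 mm, for 0.3 s (so under 50 mm/s) (x of probe_ball in the frame of panel between -0.083 and -0.067 m and y of probe_ball in the frame of panel between -0.012 and 0.004 m and z of probe_ball in the frame of panel between 0 and 0.016 m and value of joint probe_tip above 0.001 m), for 0.3 s.
2. ball in the corner at seam_1, 25 mm from the near end: centre within 8 mm of it along the seam, 12 mm of wall and of pan floor, spring pressed over 1 mm, for 0.3 s (so under 50 mm/s) (x of probe_ball in the frame of panel between -0.058 and -0.042 m and y of probe_ball in the frame of panel between -0.012 and 0.004 m and z of probe_ball in the frame of panel between 0 and 0.016 m and value of joint probe_tip above 0.001 m), for 0.3 s.
3. ball in the corner at seam_2, 50 mm from the near end: centre within 8 mm of it along the seam, 12 mm of wall and of pan floor, spring pressed over 1 mm, for 0.3 s (so under 50 mm/s) (x of probe_ball in the frame of panel between -0.033 and -0.017 m and y of probe_ball in the frame of panel between -0.012 and 0.004 m and z of probe_ball in the frame of panel between 0 and 0.016 m and value of joint probe_tip above 0.001 m), for 0.3 s.
4. ball in the corner at seam_3, 75 mm from the near end: centre within 8 mm of it along the seam, 12 mm of wall and of pan floor, spring pressed over 1 mm, for 0.3 s (so under 50 mm/s) (x of probe_ball in the frame of panel between -0.008 and 0.008 m and y of probe_ball in the frame of panel between -0.012 and 0.004 m and z of probe_ball in the frame of panel between 0 and 0.016 m and value of joint probe_tip above 0.001 m), for 0.3 s.
5. ball in the corner at seam_4, 100 mm from the near end: centre within 8 mm of it along the seam, 12 mm of wall and of pan floor, spring pressed over 1 mm, for 0.3 s (so under 50 mm/s) (x of probe_ball in the frame of panel between 0.017 and 0.033 m and y of probe_ball in the frame of panel between -0.012 and 0.004 m and z of probe_ball in the frame of panel between 0 and 0.016 m and value of joint probe_tip above 0.001 m), for 0.3 s.
6. ball in the corner at seam_5, 125 mm from the near end: centre within 8 mm of it along the seam, 12 mm of wall and of pan floor, spring pressed over 1 mm, for 0.3 s (so under 50 mm/s) (x of probe_ball in the frame of panel between 0.042 and 0.058 m and y of probe_ball in the frame of panel between -0.012 and 0.004 m and z of probe_ball in the frame of panel between 0 and 0.016 m and value of joint probe_tip above 0.001 m), for 0.3 s.
7. ball in the corner at the far end, seam_6: centre within 8 mm of it along the seam, 12 mm of wall and of pan floor, spring pressed over 1 mm, for 0.3 s (so under 50 mm/s) (x of probe_ball in the frame of panel between 0.067 and 0.083 m and y of probe_ball in the frame of panel between -0.012 and 0.004 m and z of probe_ball in the frame of panel between 0 and 0.016 m and value of joint probe_tip above 0.001 m), for 0.3 s.
At the end, for the whole second after the job is handed in: The probe hangs in the fork stand again, released and at rest (under 20 mm/s): its collar lies flat on the fork (underside within 4 mm of the fork's top), its axis within 12 mm of the fork's middle along each of the stand's axes, handle up and within 0.1 rad of upright (x of probe in the frame of stand between -0.012 and 0.012 m and y of probe in the frame of stand between -0.012 and 0.012 m and z of probe in the frame of stand between 0.131 and 0.139 m and angle between probe's own z axis and vertical below 0.1 rad and linear speed of probe below 0.02 m/s); the robot touches nothing.
It fails at once if the probe presses on the liner section with more than 15 N (contact force between probe and panel above 15 N).
It fails at once if the robot pushes the liner section with more than 15 N (contact force between any of the arm, the fingers and panel above 15 N).
It fails at once if a bystander (bowl, bottle, fish tray or brush) is moved by more than 30 mm (distance of any of fish_tray, bowl, bottle, brush from where it was at the start of the episode above 0.03 m).
It also fails if it takes over 72 s, if anything falls off the work surface, if the arm or the gripper's body presses on something with over 40 N, if the wrist force passes 120 N, or if a joint passes its speed limit or range.

## Working session

There is one attempt and no reset: what is moved stays moved. The work goes in short steps, Python scripts to look and compute and a tool call to move; the robot and the scene stay as the last step left them, time stands still between calls to the robot, and variables do not carry over. Pictures are saved under pics/ and viewed, about 8 in all and at most 12, crops included, and the job is handed in when it is done.

Besides the shell and the picture viewer there is one more tool, called after "Request:" as name(argument=value, ...) on one line, values as JSON. drive_tool: Moves the arm, as the interface text tells. Its arguments: {"type":"object","properties":{"plan":{"type":"array","items":{"type":"array"}},"squeeze":{"type":"number"}},"required":["plan"]}

```bash
mkdir -p pics; cat > h.py <<'E'
from plant import readout, vision, ticket, spotter, manip
import numpy as np, cv2
from scipy.spatial.transform import Rotation as R
def pix(p,c):
    k=vision.camera_params(c);q=np.linalg.inv(k["pose"])@np.r_[p,1]
    return k["fx"]*q[0]/q[2]+k["cx"],k["fy"]*q[1]/q[2]+k["cy"]
E
python3 - <<'E'
from h import *
np.set_printoptions(precision=4,suppress=True)
print(readout.sense(),manip.tips_ahead)
ims=[]
for c in("scene","top"):
    im=vision.capture(c);cv2.imwrite(f"pics/{c}0.png",im[:,:,::-1])
    k=vision.camera_params(c);print(c,k["fx"],k["pose"])
    for t in "panel runner seam_0 seam_3 seam_6 stand probe probe_ball bowl bottle fish_tray brush".split():
        print(c,t,[(np.round(d["location"],4),round(d["score"],2)) for d in spotter.tip_of(t,c)[:2]])
E
```

```text
{'time': 0.0, 'joint_positions': array([ 1.0449,  0.2212,  1.5276, -0.    ,  1.3947, -0.1261]), 'joint_velocities': array([-0.0008,  0.0004,  0.0016, -0.0001, -0.0005, -0.0008]), 'tau': array([ -0.0003, -49.6886, -38.9402,  -0.0003,   0.0112,   0.    ]), 'tool_pos': array([0.243 , 0.5752, 0.2219]), 'eef_rot': array([-3.1414,  0.0019,  1.171 ]), 'force': array([-0.2966, -0.8371, -0.321 ]), 'wrist_torque': array([-0.0217,  0.0065, -0.0366]), 'width': 0.08587761074580347} 0.017
scene 404.05274876210916 [[-0.8898  0.3126 -0.3326  0.9894]
 [ 0.4562  0.6305 -0.628   0.7154]
 [ 0.0134 -0.7105 -0.7036  0.9722]
 [ 0.      0.      0.      1.    ]]
scene panel [(array([ 0.5852, -0.2171,  0.0009]), 0.62)]
scene runner [(array([ 0.564 , -0.2611,  0.1232]), 0.76)]
scene seam_0 [(array([ 0.5342, -0.2008,  0.0059]), 0.97), (array([ 0.61  , -0.2261,  0.0069]), 0.85)]
scene seam_3 [(array([ 0.5342, -0.2008,  0.0059]), 0.97), (array([ 0.61  , -0.2261,  0.0069]), 0.85)]
scene seam_6 [(array([ 0.5342, -0.2008,  0.0059]), 0.97), (array([ 0.61  , -0.2261,  0.0069]), 0.85)]
scene stand [(array([0.5736, 0.19
[... 748 characters left out ...]
5579, -0.2066, -0.0012]), 0.97), (array([ 0.5097, -0.195 ,  0.0018]), 0.94)]
top seam_3 [(array([ 0.5579, -0.2066, -0.0012]), 0.97), (array([ 0.5097, -0.195 ,  0.0018]), 0.94)]
top seam_6 [(array([ 0.5579, -0.2066, -0.0012]), 0.97), (array([ 0.5097, -0.195 ,  0.0018]), 0.94)]
top stand [(array([ 0.5738,  0.1933, -0.0004]), 0.86)]
top probe [(array([0.569 , 0.1853, 0.1358]), 0.6)]
top probe_ball [(array([ 0.5167, -0.5313,  0.0018]), 0.49)]
top bowl [(array([0.7669, 0.0079, 0.0029]), 0.83)]
top bottle [(array([ 0.6086,  0.4278, -0.0011]), 0.65)]
top fish_tray [(array([ 0.5171, -0.5289, -0.0006]), 0.8), (array([0.6058, 0.4252, 0.0001]), 0.44)]
top brush [(array([0.3758, 0.3748, 0.0033]), 0.68)]
```

```bash
python3 - <<'E'
import cv2
for c in("scene","top"):
    im=cv2.imread(f"pics/{c}0.png");cv2.imwrite(f"pics/{c}1.png",cv2.resize(im,(800,600),interpolation=cv2.INTER_CUBIC))
from h import *
for c in("scene","top"):
    for t in("seam_0","stand","probe"):
        print(c,t,[(np.round(d["location"],4),round(d["score"],2)) for d in spotter.tip_of(t,c)])
E
```

```text
scene seam_0 [(array([ 0.5342, -0.2008,  0.0059]), 0.97), (array([ 0.61  , -0.2261,  0.0069]), 0.85), (array([ 0.5603, -0.2133,  0.0046]), 0.77), (array([ 0.5814, -0.2181,  0.0021]), 0.7), (array([ 0.6299, -0.2325,  0.0072]), 0.68), (array([ 0.6489, -0.2433,  0.0018]), 0.61), (array([ 0.5095, -0.1914,  0.0036]), 0.58)]
scene stand [(array([0.5736, 0.1906, 0.0008]), 0.95), (array([ 0.5137, -0.193 ,  0.0016]), 0.26)]
scene probe [(array([0.5689, 0.1909, 0.1329]), 0.69), (array([ 0.5102, -0.1936,  0.0022]), 0.58)]
top seam_0 [(array([ 0.5579, -0.2066, -0.0012]), 0.97), (array([ 0.5097, -0.195 ,  0.0018]), 0.94), (array([ 0.6042, -0.2298,  0.0027]), 0.93), (array([ 0.654 , -0.2419,  0.0068]), 0.85), (array([ 0.6365, -0.2352,  0.0007]), 0.72), (array([ 0.5835, -0.2138,  0.003 ]), 0.61), (array([ 5.342e-01, -2.022e-01, -3.000e-04]), 0.59)]
top stand [(array([ 5.738e-01,  1.933e-01, -4.000e-04]), 0.86)]
top probe [(array([0.569 , 0.1853, 0.1358]), 0.6)]
```

View pics/scene1.png

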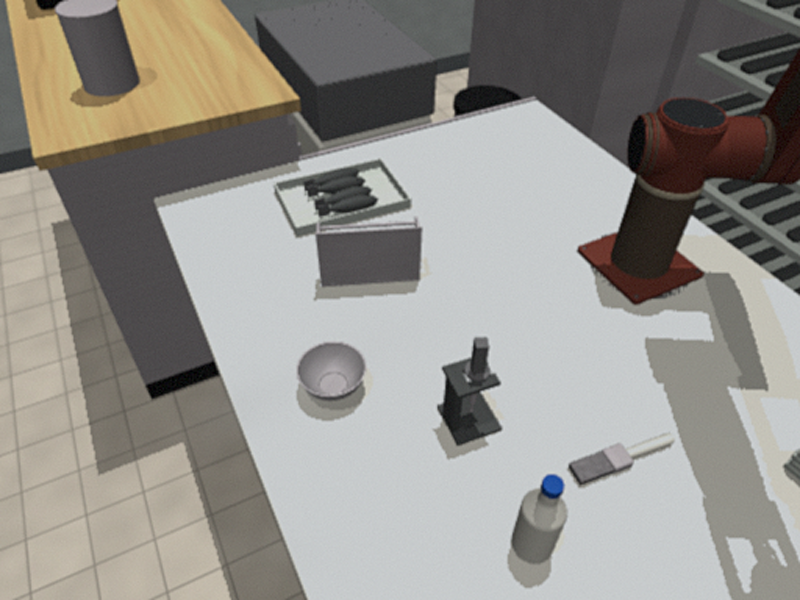

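View pics/top1.png

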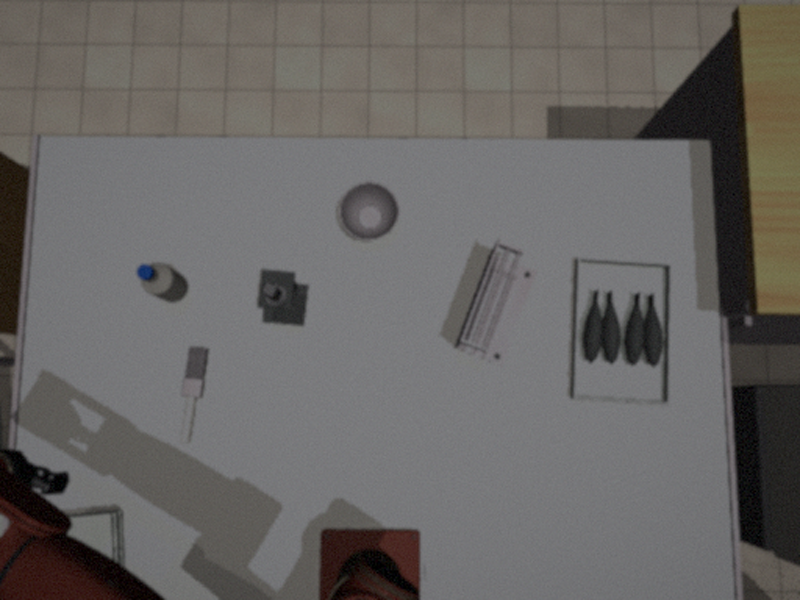

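The scene view shows the panel's wall from behind at about (370,250) and the fork stand and probe at (470,390). The top view shows the panel at about (495,300), yawed about -19°, and the stand at (283,297). Next I'll fit poses and check the overlay.

```bash
cat >> h.py <<'E'
def T(o,yaw):
    c,s=np.cos(yaw),np.sin(yaw)
    return lambda p:np.array([o[0]+c*p[0]-s*p[1],o[1]+s*p[0]+c*p[1],p[2]])
PAN=[0.581,-0.2172,-0.335]; STD=[0.572,0.191,0.0]
E
python3 - <<'E'
from h import *
P=np.array([[.5342,-.2008],[.61,-.2261],[.5603,-.2133],[.5814,-.2181],[.6299,-.2325],[.6489,-.2433],[.5095,-.1914],[.5579,-.2066],[.5097,-.195],[.6042,-.2298],[.654,-.2419],[.6365,-.2352],[.5835,-.2138],[.5342,-.2022]])
m=P.mean(0);d=np.linalg.svd(P-m)[2][0];print(m,np.arctan(d[1]/d[0]))
yaw=np.arctan(d[1]/d[0]);PAN=[m[0],m[1],yaw]
out=[]
def rect(x0,x1,y0,y1,z):return [(x0,y0,z),(x1,y0,z),(x1,y1,z),(x0,y1,z),(x0,y0,z)]
for c in("scene","top"):
    im=cv2.imread(f"pics/{c}0.png")
    for o,lines,ctr in((PAN,[rect(-.11,.11,-.105,.005,.004),[(-.11,0,.15),(.11,0,.15)],[(-.105,-.045,.125),(.105,-.045,.125)],[(-.075,0,.004),(.075,0,.004)]],(0,0,.07)),
                   (STD,[rect(-.045,.045,-.045,.045,.008),rect(-.03,.02,-.012,.012,.135),rect(-.011,.011,-.011,.011,.211)],(0,0,.07))):
        t=T(o[:2],o[2]);u,v=pix(t(ctr),c);w=int(min(max(u-50,0),412)),int(max(v-37,0))
        cr=im[w[1]:w[1]+75,w[0]:w[0]+100];cr=cv2.resize(cr,(400,300),interpolation=cv2.INTER_CUBIC)
        b=cr.copy()
        for l in lines:
            q=np.array([pix(t(p),c) for p in l]);q=(q-w+.5)*4
            cv2.polylines(b,[q.astype(int)],False,(0,255,0),1)
        out.append(b)
cv2.imwrite("pics/ov1.png",np.vstack([np.hstack(out[:2]),np.hstack(out[2:])]))
E
```

```text
[ 0.58244286 -0.21785714] -0.33089761504931753
```

View pics/ov1.png

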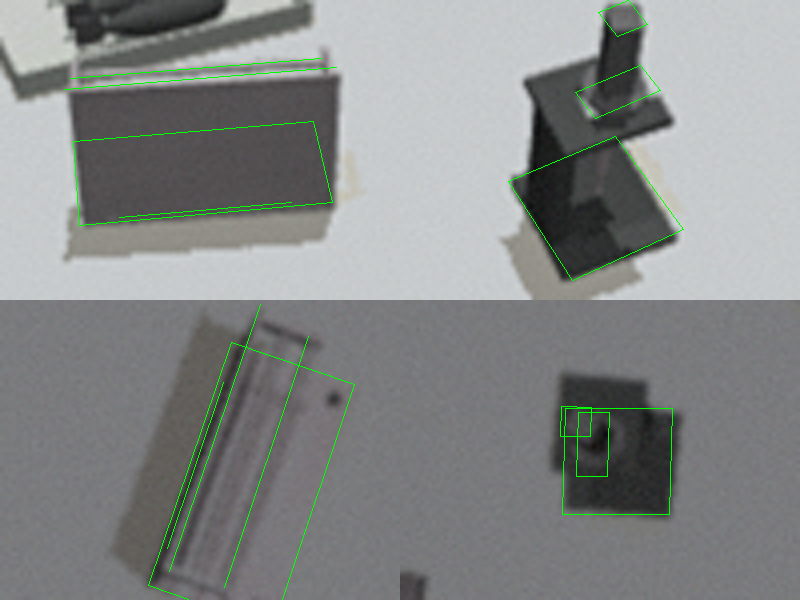

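```bash
cat > fit.py <<'E'
from h import *
from scipy.optimize import differential_evolution as DE
def rect(x0,x1,y0,y1,z):return [(x0,y0,z),(x1,y0,z),(x1,y1,z),(x0,y1,z),(x0,y0,z)]
W=rect(-.11,.11,0,.004,.15)
L={"pan":{"scene":[[(.11,.004,0),(.11,.004,.15),(-.11,.004,.15),(-.11,.004,0)],[(.11,.004,0),(-.11,.004,0)]],
 "top":[rect(-.11,.11,-.105,.005,.004),W]},
 "std":{"scene":[[(.045,.045,.008),(-.045,.045,.008),(-.045,-.045,.008)],[(.045,.033,.135),(.045,-.033,.135)]],
 "top":[[(-.045,.045,.008),(-.045,-.045,.008),(.045,-.045,.008)]]}}
G={};I={}
for c in("scene","top"):
    im=cv2.imread(f"pics/{c}0.png");I[c]=im;g=cv2.GaussianBlur(im,(0,0),.8).astype(np.float32)
    gx=cv2.Sobel(g,cv2.CV_32F,1,0);gy=cv2.Sobel(g,cv2.CV_32F,0,1);m=np.sqrt((gx**2+gy**2).sum(2))
    G[c]=np.minimum(m,np.percentile(m,97))/np.percentile(m,97)
def samp(l,n=60):
    l=np.array(l,float);return np.vstack([a+(b-a)*np.linspace(0,1,n)[:,None] for a,b in zip(l[:-1],l[1:])])
def proj(o,p,c):
    k=vision.camera_params(c);cc,s=np.cos(o[2]),np.sin(o[2])
    w=np.c_[o[0]+cc*p[:,0]-s*p[:,1],o[1]+s*p[:,0]+cc*p[:,1],p[:,2],np.ones(len(p))]
    q=np.linalg.inv(k["pose"])@w.T;return np.c_[k["fx"]*q[0]/q[2]+k["cx"],k["fy"]*q[1]/q[2]+k["cy"]]
def cost(o,n,cs):
    r=0
    for c in cs:
        q=np.vstack([proj(o,samp(l),c) for l in L[n][c]]).astype(np.float32)
        r-=cv2.remap(G[c],q[:,0][None],q[:,1][None],cv2.INTER_LINEAR).mean()
    return r
if __name__=="__main__":
    res={}
    for n,o in(("pan",(.582,-.217,-.33)),("std",(.572,.191,0))):
        for cs in(("scene",),("top",),("scene","top")):
            b=[(o[0]-.015,o[0]+.015),(o[1]-.015,o[1]+.015),(o[2]-.15,o[2]+.15)]
            r=DE(cost,b,args=(n,cs),seed=1,maxiter=40,popsize=12);print(n,cs,np.round(r.x,4),round(r.fun,3))
        res[n]=r.x
    out=[]
    ex={"pan":[[(-.105,-.045,.125),(.105,-.045,.125)],rect(-.11,.11,-.105,.005,.004),W],"std":[rect(-.045,.045,-.045,.045,.008),rect(-.03,.02,-.012,.012,.135),rect(-.011,.011,-.011,.011,.211)]}
    for c in("scene","top"):
        for n in res:
            u=proj(res[n],np.array([[0,0,.07]]),c)[0];w=np.array([int(u[0]-50),int(u[1]-37)])
            b=cv2.resize(I[c][max(w[1],0):w[1]+75,w[0]:w[0]+100],(400,300),interpolation=cv2.INTER_CUBIC)
            for l in ex[n]:cv2.polylines(b,[((proj(res[n],np.array(l),c)-np.maximum(w,0)+.5)*4).astype(int)],False,(0,255,0),1)
            out.append(b)
    cv2.imwrite("pics/ov2.png",np.vstack([np.hstack(out[:2]),np.hstack(out[2:])]))
E
python3 fit.py
```

```text
pan ('scene',) [ 0.5809 -0.214  -0.3557] -0.934
pan ('top',) [ 0.5735 -0.2144 -0.3526] -0.519Traceback (most recent call last):
  File "fit.py", line 31, in <module>
    r=DE(cost,b,args=(n,cs),seed=1,maxiter=40,popsize=12);print(n,cs,np.round(r.x,4),round(r.fun,3))
    return fun(*args, **kwargs)
    ret = solver.solve()
    next(self)
    ~~~~^^^^^^
    energy = self.func(parameters)
    return self.f(x, *self.args)
           ~~~~~~^^^^^^^^^^^^^^^
  File "fit.py", line 23, in cost
    q=np.vstack([proj(o,samp(l),c) for l in L[n][c]]).astype(np.float32)
                 ~~~~^^^^^^^^^^^^^
  File "fit.py", line 17, in proj
    k=vision.camera_params(c);cc,s=np.cos(o[2]),np.sin(o[2])
ValueError: time passes only in moves, steps and waits
```

Request:
drive_tool(plan=[[[0.04,-0.03,0.02],[0,0,-0.14],1],[[0.08,-0.06,0.04],[0,0,-0.28],1],[[0.12,-0.1,0.05],[0,0,-0.42],1],[[0.16,-0.13,0.05],[0,0,-0.56],1],[[0.19,-0.17,0.05],[0,0,-0.7],1]])

```text
time: 2.1
tool_pos: [0.426, 0.4157, 0.2739]
eef_rot: [-3.141, -0.002, 0.466]
force: [0.0, 0.6, -0.7]
width: 0.0855
```

```bash
sed -i 's/^G={};I={}/G={};I={};K={c:vision.camera_params(c) for c in("scene","top")}/; s/k=vision.camera_params(c);cc/k=K[c];cc/' fit.py; python3 fit.py
```

```text
pan ('scene',) [ 0.5809 -0.214  -0.3557] -0.934
pan ('top',) [ 0.5735 -0.2144 -0.3526] -0.519
pan ('scene', 'top') [ 0.5795 -0.2154 -0.345 ] -1.398
std ('scene',) [ 0.5763  0.1927 -0.0829] -0.908
std ('top',) [ 0.5741  0.187  -0.1031] -0.999
std ('scene', 'top') [ 0.5759  0.191  -0.0946] -1.846
```

View pics/ov2.png

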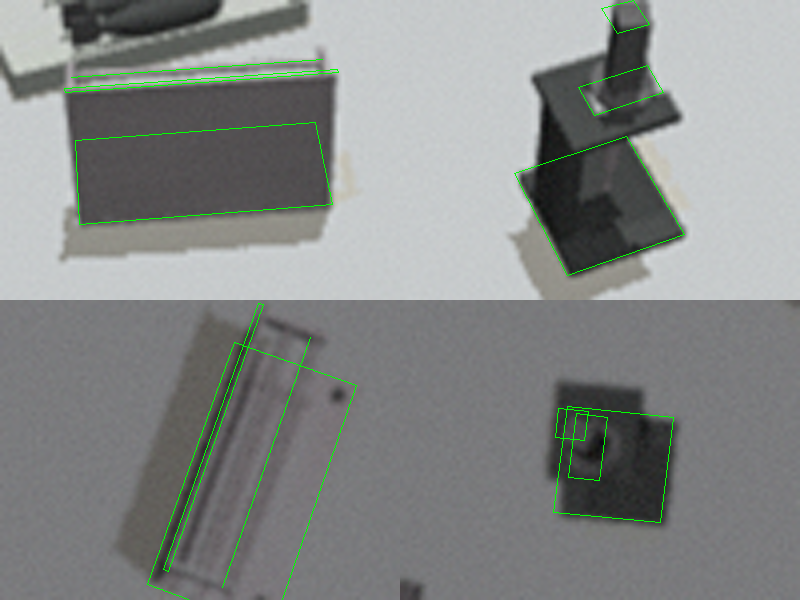

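The overlay fits well: stand at about (0.576, 0.191) with yaw -0.09, panel at about (0.580, -0.216) with yaw -0.34. In the top crop, the rod ends at (310,337) and (222,587) match. Moving above the probe.

Request:
drive_tool(plan=[[[0.03,-0.04,0],[0,0,-0.12],1],[[0.06,-0.08,0],[0,0,-0.24],1],[[0.09,-0.13,0],[0,0,-0.36],1],[[0.12,-0.17,0],[0,0,-0.48],1],[[0.142,-0.215,0],[0,0,-0.56],1]])

```text
time: 2.6
tool_pos: [0.5635, 0.2072, 0.273]
eef_rot: [-3.141, -0.001, -0.093]
force: [0.9, 0.4, 0.0]
width: 0.0855
```

Request:
drive_tool(plan=[[[0,0,0],[0,0,0],1],[[0,0,0],[0,0,0],1],[[0,0,0],[0,0,0],1],[[0,0,0],[0,0,0],1],[[0,0,0],[0,0,0],1]])

```text
time: 3.1
tool_pos: [0.5617, 0.2103, 0.273]
eef_rot: [-3.141, -0.0, -0.087]
force: [0.1, 0.5, -0.1]
width: 0.0853
```

```bash
python3 - <<'E'
from h import *
print(readout.sense())
im=vision.capture("scene");u,v=pix([.575,.191,.2],"scene")
cv2.imwrite("pics/s2.png",cv2.resize(im[int(v)-75:int(v)+75,int(u)-100:int(u)+100,::-1],(800,600),interpolation=cv2.INTER_CUBIC))
print([(d["location"],d["score"]) for d in spotter.tip_of("probe","scene")])
E
```

```text
{'time': 3.1, 'joint_positions': array([2.26716487e-01, 1.32140547e-01, 1.53334368e+00, 1.29450450e-04,
       1.47597991e+00, 3.13320934e-01]), 'joint_velocities': array([-0.00430618,  0.00230989, -0.00010082, -0.00500161,  0.00123714,
       -0.00109416]), 'tau': array([-2.33464027e-01, -4.61256695e+01, -3.97149897e+01, -1.17071177e-02,
       -1.28838747e-03, -1.17443233e-04]), 'tool_pos': array([0.56167449, 0.21027795, 0.27296336]), 'eef_rot': array([-3.14143045e+00, -8.25368176e-05, -8.66167009e-02]), 'force': array([ 0.08512323,  0.49800971, -0.1060657 ]), 'wrist_torque': array([0.01998726, 0.00761651, 0.00204365]), 'width': 0.08531298952117358}
[([0.5669, 0.1875, 0.1345], 0.59)]
```

View pics/s2.png

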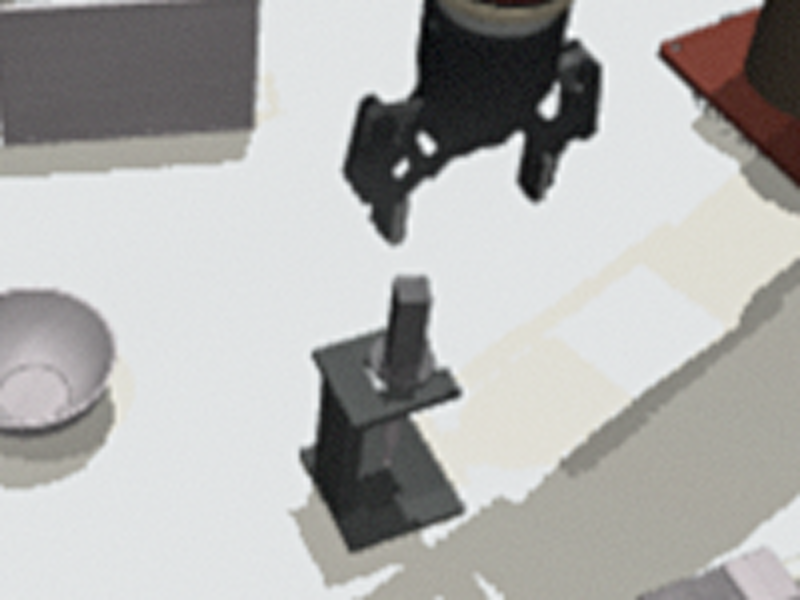

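The gripper is above the stand with its jaws along x. The handle's top face is centred at about (412,288) in the crop.

```bash
python3 - <<'E'
from h import *
u,v=pix([.575,.191,.2],"scene");u=int(u)-100+412/4-.5;v=int(v)-75+288/4-.5
k=vision.camera_params("scene");M=k["pose"];d=M[:3,:3]@[(u-k["cx"])/k["fx"],(v-k["cy"])/k["fy"],1]
print(M[:3,3]+d*(.211-M[2,3])/d[2])
E
```

```text
[0.57053501 0.18974963 0.211     ]
```

Request:
drive_tool(plan=[[[0.01,-0.02,0],[0,0,0],1],[[0.01,-0.02,-0.025],[0,0,0],1],[[0.01,-0.02,-0.05],[0,0,0],1],[[0.01,-0.02,-0.075],[0,0,0],1],[[0.01,-0.02,-0.091],[0,0,0],1]], squeeze=50)

```text
time: 3.7
tool_pos: [0.5711, 0.1892, 0.1797]
eef_rot: [3.141, 0.002, -0.088]
force: [0.3, -0.2, -0.4]
width: 0.0859
```

Request:
drive_tool(plan=[[[0,0,0],[0,0,0],1],[[0,0,0],[0,0,0],0],[[0,0,0],[0,0,0],0],[[0,0,0],[0,0,0],0],[[0,0,0],[0,0,0],0]], squeeze=50)

```text
time: 4.2
tool_pos: [0.5729, 0.1891, 0.1831]
eef_rot: [-3.141, -0.002, -0.089]
force: [-0.6, -0.9, 1.0]
width: 0.0279
```

Request:
drive_tool(plan=[[[0,0,0],[0,0,0],0],[[0,0,0],[0,0,0],0],[[0,0,0],[0,0,0],0],[[0,0,0],[0,0,0],0],[[0,0,0],[0,0,0],0]])

```text
time: 4.7
tool_pos: [0.5726, 0.1891, 0.1832]
eef_rot: [-3.141, -0.001, -0.089]
force: [-3.5, -1.1, 6.8]
width: 0.0242
```

```bash
cat > way.py <<'E'
from h import *
np.set_printoptions(precision=4,suppress=True)
O=np.array([.580,-.216,0]);psi=-.342;th=np.radians(38)
Rp=R.from_euler('z',psi);u=Rp.apply([0,-np.sin(th),np.cos(th)])
Rt=Rp*R.from_euler('x',th)*R.from_euler('xyz',[np.pi,0,0])
def tcp(x,back,A=.1582):return O+Rp.apply([x,-.004,.008])+u*(A+back)
if __name__=="__main__":
    s=readout.sense();print(s["tool_pos"],s["eef_rot"],s["force"],s["width"])
    R0=R.from_euler('xyz',s["eef_rot"])
    print("turn",(Rt*R0.inv()).as_rotvec(),"u",u,"px",Rp.apply([1,0,0]))
    for x in(-.075,.075):
        for b in(.16,.03,0,-.005):print(x,b,tcp(x,b),"shift",tcp(x,b)-s["tool_pos"])
E
python3 way.py
```

```text
[0.5726 0.1891 0.1832] [-3.1411 -0.0012 -0.0889] [-3.4651 -1.1332  6.7517] 0.024201430585843422
turn [ 0.6494 -0.141  -0.2434] u [-0.2065 -0.58    0.788 ] px [ 0.9421 -0.3354  0.    ]
-0.075 0.16 [ 0.4423 -0.3792  0.2587] shift [-0.1303 -0.5683  0.0755]
-0.075 0.03 [ 0.4691 -0.3038  0.1563] shift [-0.1035 -0.4929 -0.0269]
-0.075 0 [ 0.4753 -0.2864  0.1327] shift [-0.0973 -0.4755 -0.0505]
-0.075 -0.005 [ 0.4764 -0.2835  0.1287] shift [-0.0962 -0.4726 -0.0545]
0.075 0.16 [ 0.5836 -0.4295  0.2587] shift [ 0.011  -0.6186  0.0755]
0.075 0.03 [ 0.6105 -0.3541  0.1563] shift [ 0.0379 -0.5432 -0.0269]
0.075 0 [ 0.6167 -0.3367  0.1327] shift [ 0.0441 -0.5258 -0.0505]
0.075 -0.005 [ 0.6177 -0.3338  0.1287] shift [ 0.0451 -0.5229 -0.0545]
```

Request:
drive_tool(plan=[[[0,0,0.01],[0,0,0],0],[[0,0,0.04],[0,0,0],0],[[0,0,0.08],[0,0,0],0],[[0,0,0.12],[0,0,0],0],[[0,0,0.16],[0,0,0],0]])

```text
time: 5.2
tool_pos: [0.572, 0.1888, 0.3435]
eef_rot: [3.141, 0.0, -0.089]
force: [0.5, -0.5, -1.5]
width: 0.0243
```

Request:
drive_tool(plan=[[[-0.005,-0.03,0],[0,0,-0.02],0],[[-0.012,-0.07,0],[0,0,-0.05],0],[[-0.02,-0.11,0],[0,0,-0.07],0],[[-0.03,-0.15,0],[0,0,-0.1],0],[[-0.04,-0.19,0],[0,0,-0.127],0]])

```text
time: 5.7
tool_pos: [0.5316, -0.0025, 0.3421]
eef_rot: [3.141, -0.0, -0.217]
force: [0.7, -0.3, -1.9]
width: 0.0242
```

Request:
drive_tool(plan=[[[-0.008,-0.04,0],[0,0,-0.025],0],[[-0.016,-0.08,0],[0,0,-0.05],0],[[-0.024,-0.12,0],[0,0,-0.075],0],[[-0.032,-0.16,0],[0,0,-0.1],0],[[-0.04,-0.19,0],[0,0,-0.127],0]])

```text
time: 6.2
tool_pos: [0.4915, -0.1934, 0.3421]
eef_rot: [3.141, -0.0, -0.345]
force: [-0.1, -0.7, -1.5]
width: 0.0242
```

Request:
drive_tool(plan=[[[-0.01,-0.04,0],[0.06,-0.02,0],0],[[-0.02,-0.08,0],[0.125,-0.044,0],0],[[-0.03,-0.12,0],[0.19,-0.067,0],0],[[-0.04,-0.16,0],[0.25,-0.09,0],0],[[-0.05,-0.19,0],[0.313,-0.111,0],0]])

```text
time: 6.7
tool_pos: [0.4412, -0.3836, 0.3422]
eef_rot: [-2.808, -0.0, -0.344]
force: [0.7, -0.0, -0.9]
width: 0.0241
```

Request:
drive_tool(plan=[[[0,0,0],[0.06,-0.02,0],0],[[0,0,0],[0.125,-0.044,0],0],[[0,0,0],[0.19,-0.067,0],0],[[0,0,0],[0.25,-0.09,0],0],[[0,0,0],[0.313,-0.111,0],0]])

```text
time: 7.2
tool_pos: [0.442, -0.3816, 0.3421]
eef_rot: [-2.476, 0.001, -0.343]
force: [-0.1, 0.3, -1.8]
width: 0.0241
```

Request:
drive_tool(plan=[[[0,0,0],[0,0,0],0],[[0,0,0],[0,0,0],0],[[0,0,0],[0,0,0],0],[[0,0,0],[0,0,0],0],[[0,0,0],[0,0,0],0]])

```text
time: 7.7
tool_pos: [0.4426, -0.3807, 0.3426]
eef_rot: [-2.479, 0.0, -0.342]
force: [0.2, -0.4, -1.5]
width: 0.0245
```

```bash
python3 way.py|head -4; python3 - <<'E'
from h import *
from way import Rt,u
s=readout.sense();b=s["tool_pos"]+R.from_euler('xyz',s["eef_rot"]).apply([0,0,.1582]);print("ball",b,s["joint_positions"])
o=[]
for c in("scene","top"):
    im=vision.capture(c)[:,:,::-1].copy();x,y=pix(b,c);print(x,y)
    print([(d["location"],d["score"]) for d in spotter.tip_of("probe_ball",c)])
    x0=int(min(max(x-50,0),412));y0=int(min(max(y-60,0),384-120))
    o.append(cv2.resize(im[y0:y0+120,x0:x0+80 if 0 else x0+100],(400,480),interpolation=cv2.INTER_CUBIC));cv2.drawMarker(o[-1],(int((x-x0+.5)*4),int((y-y0+.5)*4)),(0,255,0),0,12)
cv2.imwrite("pics/t1.png",np.hstack(o))
E
```

```text
[ 0.4426 -0.3807  0.3426] [-2.4788  0.0004 -0.3417] [ 0.178  -0.4266 -1.4833] 0.02453707886309029
turn [ 0.0003 -0.0005 -0.0003] u [-0.2065 -0.58    0.788 ] px [ 0.9421 -0.3354  0.    ]
-0.075 0.16 [ 0.4423 -0.3792  0.2587] shift [-0.0003  0.0016 -0.0838]
-0.075 0.03 [ 0.4691 -0.3038  0.1563] shift [ 0.0265  0.077  -0.1863]
ball [ 0.4752 -0.289   0.2179] [-1.1141  0.3481  1.2836  0.4965  1.9614 -0.687 ]
254.89701373211648 108.70422370680058
[]
334.96449977863335 217.68709411577316
[([0.5724, 0.1918, -0.0006], 0.51)]
```

View pics/t1.png

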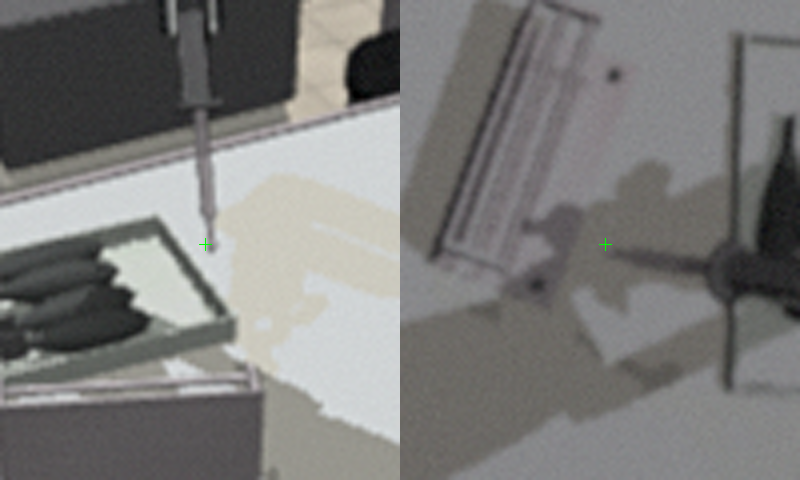

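In the scene crop the ball is at about (212,247), 2 px from the predicted (205,244). In the top crop it agrees, at (607,244). That is close enough, so I'm adding 2 mm along x and approaching down the pen axis.

Request:
drive_tool(plan=[[[0.001,0,-0.042],[0,0,0],0],[[0.002,0.001,-0.084],[0,0,0],0],[[0.011,0.025,-0.118],[0,0,0],0],[[0.02,0.05,-0.152],[0,0,0],0],[[0.028,0.076,-0.186],[0,0,0],0]])

```text
time: 8.4
tool_pos: [0.4705, -0.3044, 0.1545]
eef_rot: [-2.478, 0.001, -0.343]
force: [1.1, 0.4, -1.9]
width: 0.0243
```

Request:
drive_tool(plan=[[[0,0,0],[0,0,0],0],[[0,0,0],[0,0,0],0],[[0,0,0],[0,0,0],0],[[0,0,0],[0,0,0],0],[[0,0,0],[0,0,0],0]])

```text
time: 8.9
tool_pos: [0.4706, -0.3066, 0.1571]
eef_rot: [-2.479, -0.001, -0.343]
force: [-0.0, 0.8, -1.7]
width: 0.0249
```

```bash
python3 way.py; python3 - <<'E'
from h import *
s=readout.sense();b=s["tool_pos"]+R.from_euler('xyz',s["eef_rot"]).apply([0,0,.1582]);print("ball",b,s["joint_positions"])
o=[]
for c in("scene","top"):
    im=vision.capture(c)[:,:,::-1].copy();x,y=pix(b,c);print(x,y)
    x0=int(min(max(x-50,0),412));y0=int(min(max(y-60,0),384-120))
    o.append(cv2.resize(im[y0:y0+120,x0:x0+100],(400,480),interpolation=cv2.INTER_CUBIC));cv2.drawMarker(o[-1],(int((x-x0+.5)*4),int((y-y0+.5)*4)),(0,255,0),0,8)
cv2.imwrite("pics/t2.png",np.hstack(o))
E
```

```text
[ 0.4706 -0.3066  0.1571] [-2.4792 -0.0008 -0.3434] [-0.0266  0.7858 -1.695 ] 0.0248504983979784
turn [0.0011 0.0005 0.0014] u [-0.2065 -0.58    0.788 ] px [ 0.9421 -0.3354  0.    ]
-0.075 0.16 [ 0.4423 -0.3792  0.2587] shift [-0.0283 -0.0726  0.1016]
-0.075 0.03 [ 0.4691 -0.3038  0.1563] shift [-0.0014  0.0028 -0.0008]
-0.075 0 [ 0.4753 -0.2864  0.1327] shift [ 0.0048  0.0202 -0.0245]
-0.075 -0.005 [ 0.4764 -0.2835  0.1287] shift [ 0.0058  0.0231 -0.0284]
0.075 0.16 [ 0.5836 -0.4295  0.2587] shift [ 0.113  -0.1229  0.1016]
0.075 0.03 [ 0.6105 -0.3541  0.1563] shift [ 0.1399 -0.0475 -0.0008]
0.075 0 [ 0.6167 -0.3367  0.1327] shift [ 0.1461 -0.0301 -0.0245]
0.075 -0.005 [ 0.6177 -0.3338  0.1287] shift [ 0.1471 -0.0272 -0.0284]
ball [ 0.50343734 -0.21503508  0.03238613] [-1.02363098  0.39023958  1.58726985  0.49949127  1.61366683 -0.77512351]
256.8290690717853 166.62329131851232
302.6685068015088 214.1878580836916
```

View pics/t2.png

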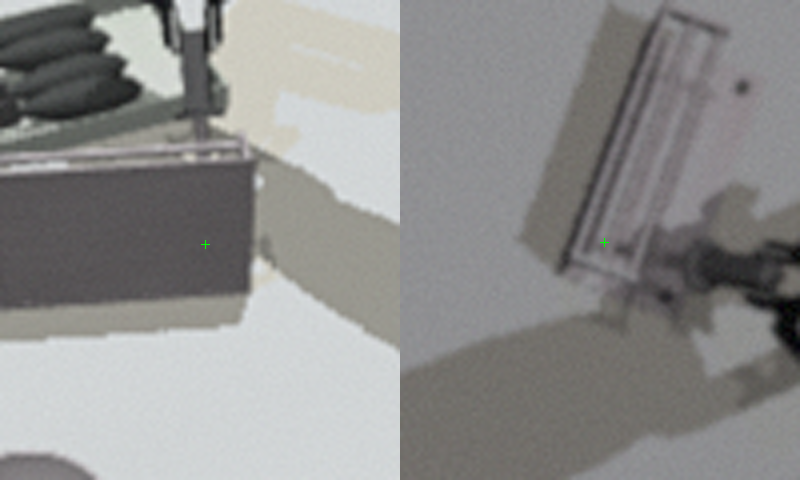

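Request:
drive_tool(plan=[[[0.001,0.004,-0.005],[0,0,0],0],[[0.003,0.009,-0.01],[0,0,0],0],[[0.004,0.013,-0.015],[0,0,0],0],[[0.005,0.016,-0.02],[0,0,0],0],[[0.005,0.016,-0.02],[0,0,0],0]])

```text
time: 9.5
tool_pos: [0.4751, -0.2879, 0.1348]
eef_rot: [-2.476, 0.003, -0.342]
force: [-0.5, 0.3, -1.2]
width: 0.0247
```

Request:
drive_tool(plan=[[[0.0005,0.0015,-0.002],[0,0,0],0],[[0.001,0.003,-0.004],[0,0,0],0],[[0.001,0.004,-0.005],[0,0,0],0],[[0.001,0.004,-0.005],[0,0,0],0],[[0.001,0.004,-0.005],[0,0,0],0]])

```text
time: 10.0
tool_pos: [0.4764, -0.2853, 0.1311]
eef_rot: [-2.478, 0.001, -0.343]
force: [-0.8, -0.6, 0.7]
width: 0.0241
```

Request:
drive_tool(plan=[[[0.0003,0.001,-0.001],[0,0,0],0],[[0.0006,0.002,-0.0025],[0,0,0],0],[[0.0006,0.002,-0.0025],[0,0,0],0],[[0.0006,0.002,-0.0025],[0,0,0],0],[[0.0006,0.002,-0.0025],[0,0,0],0]])

```text
time: 10.5
tool_pos: [0.4769, -0.2832, 0.1284]
eef_rot: [-2.478, 0.001, -0.343]
force: [-0.6, -1.7, 0.2]
width: 0.0239
```

Request:
drive_tool(plan=[[[0,0,0],[0,0,0],0],[[0,0,0],[0,0,0],0],[[0,0,0],[0,0,0],0],[[0,0,0],[0,0,0],0],[[0,0,0],[0,0,0],0]])

```text
time: 11.0
tool_pos: [0.4769, -0.2831, 0.1284]
eef_rot: [-2.477, 0.001, -0.343]
force: [-0.0, -1.0, 1.1]
width: 0.024
```

```bash
python3 - <<'E'
from h import *
from way import *
F=[];P=[]
for i in range(8):
    vision.capture("top");s=readout.sense();F.append(s["force"]);P.append(s["tool_pos"])
P=np.mean(P,0);b=P+R.from_euler('xyz',s["eef_rot"]).apply([0,0,.1582])
print(np.mean(F,0),np.std(F,0),P,"panel ball",Rp.inv().apply(b-O),"F panel",Rp.inv().apply(np.mean(F,0)+[0,0,1.6]))
E
```

```text
[-0.1119 -1.4991  1.1259] [0.3982 0.6022 0.5688] [ 0.4769 -0.2831  0.1284] panel ball [-0.0748 -0.0003  0.0038] F panel [ 0.3973 -1.4498  2.7259]
```

Request:
drive_tool(plan=[[[-0.0004,-0.0012,0.0016],[0,0,0],0],[[-0.0004,-0.0012,0.0016],[0,0,0],0],[[0.0024,-0.0022,0.0016],[0,0,0],0],[[0.0052,-0.0032,0.0016],[0,0,0],0],[[0.008,-0.0042,0.0016],[0,0,0],0]])

```text
time: 11.9
tool_pos: [0.4849, -0.287, 0.1297]
eef_rot: [-2.477, 0.002, -0.342]
force: [-0.9, -0.8, -0.2]
width: 0.0238
```

Request:
drive_tool(plan=[[[0.0028,-0.001,0],[0,0,0],0],[[0.0057,-0.002,0],[0,0,0],0],[[0.0085,-0.003,0],[0,0,0],0],[[0.0113,-0.004,0],[0,0,0],0],[[0.0141,-0.005,0],[0,0,0],0]])

```text
time: 12.4
tool_pos: [0.4992, -0.2924, 0.1299]
eef_rot: [-2.477, 0.001, -0.342]
force: [-0.9, 0.4, -0.2]
width: 0.0243
```

```bash
cat > chk.py <<'E'
from h import *
from way import *
F=[];P=[]
for i in range(10):
    vision.capture("top");s=readout.sense();F.append(s["force"]);P.append(s["tool_pos"])
P=np.mean(P,0);b=P+R.from_euler('xyz',s["eef_rot"]).apply([0,0,.1582])
f=Rp.inv().apply(np.mean(F,0)+[0,0,1.6])
print(s["time"],s["eef_rot"],"panel ball",Rp.inv().apply(b-O),"F panel",f,"axial",f@[0,-.616,.788])
E
python3 chk.py
```

```text
12.9 [-2.4773  0.0011 -0.3427] panel ball [-0.0506 -0.0015  0.0055] F panel [-0.19   -0.1321  1.4138] axial 1.1954233673946522
```

Request:
drive_tool(plan=[[[0.0032,0.0004,-0.0008],[0,0,0],0],[[0.006,-0.0006,-0.0008],[0,0,0],0],[[0.0088,-0.0016,-0.0008],[0,0,0],0],[[0.0117,-0.0026,-0.0008],[0,0,0],0],[[0.0145,-0.0036,-0.0008],[0,0,0],0]])

```text
time: 13.4
tool_pos: [0.5137, -0.296, 0.1291]
eef_rot: [-2.478, 0.001, -0.342]
force: [-2.6, 0.3, 0.4]
width: 0.0242
```

Request:
drive_tool(plan=[[[0.0028,-0.001,0],[0,0,0],0],[[0.0057,-0.002,0],[0,0,0],0],[[0.0094,-0.0034,0],[0,0,0],0],[[0.0094,-0.0034,0],[0,0,0],0],[[0.0094,-0.0034,0],[0,0,0],0]])

```text
time: 13.9
tool_pos: [0.5232, -0.2994, 0.1293]
eef_rot: [-2.477, 0.001, -0.343]
force: [-0.8, -0.6, 0.8]
width: 0.024
```

```bash
python3 chk.py
```

```text
14.4 [-2.4774  0.0011 -0.3426] panel ball [-0.0258 -0.0001  0.0047] F panel [-0.161  -0.6125  1.7007] axial 1.7174945477344452
```

Request:
drive_tool(plan=[[[0.0028,-0.001,0],[0,0,0],0],[[0.0057,-0.002,0],[0,0,0],0],[[0.0085,-0.003,0],[0,0,0],0],[[0.0113,-0.004,0],[0,0,0],0],[[0.0141,-0.005,0],[0,0,0],0]])

```text
time: 14.9
tool_pos: [0.5372, -0.3044, 0.129]
eef_rot: [-2.477, 0.002, -0.342]
force: [-2.1, -0.8, -0.4]
width: 0.0243
```

Request:
drive_tool(plan=[[[0.0028,-0.001,0],[0,0,0],0],[[0.0057,-0.002,0],[0,0,0],0],[[0.0097,-0.0034,0],[0,0,0],0],[[0.0097,-0.0034,0],[0,0,0],0],[[0.0097,-0.0034,0],[0,0,0],0]])

```text
time: 15.4
tool_pos: [0.5471, -0.3078, 0.1293]
eef_rot: [-2.477, 0.001, -0.343]
force: [-1.3, -0.2, 0.3]
width: 0.0244
```

```bash
python3 chk.py
```

```text
15.9 [-2.4774  0.0011 -0.3426] panel ball [-0.0006 -0.      0.0047] F panel [-0.2663 -0.8789  1.8423] axial 1.9930929773839452
```

Request:
drive_tool(plan=[[[0.0028,-0.001,0],[0,0,0],0],[[0.0057,-0.002,0],[0,0,0],0],[[0.0085,-0.003,0],[0,0,0],0],[[0.0113,-0.004,0],[0,0,0],0],[[0.0141,-0.005,0],[0,0,0],0]])

```text
time: 16.4
tool_pos: [0.5609, -0.3127, 0.129]
eef_rot: [-2.477, 0.002, -0.342]
force: [-2.3, -0.6, 0.2]
width: 0.0242
```

Request:
drive_tool(plan=[[[0.0028,-0.001,0],[0,0,0],0],[[0.0057,-0.002,0],[0,0,0],0],[[0.0095,-0.0034,0],[0,0,0],0],[[0.0095,-0.0034,0],[0,0,0],0],[[0.0095,-0.0034,0],[0,0,0],0]])

```text
time: 16.9
tool_pos: [0.5707, -0.3162, 0.1293]
eef_rot: [-2.477, 0.001, -0.343]
force: [-1.3, -1.2, 0.0]
width: 0.0237
```

```bash
python3 chk.py
```

```text
17.4 [-2.4774  0.0012 -0.3426] panel ball [ 0.0245 -0.      0.0047] F panel [-0.2523 -0.775   2.1141] axial 2.143260966426472
```

Readings are steady at about 2 N axial, or roughly 6 mm of spring. Continuing to seam_5 and seam_6.

Request:
drive_tool(plan=[[[0.0028,-0.001,0],[0,0,0],0],[[0.0057,-0.002,0],[0,0,0],0],[[0.0085,-0.003,0],[0,0,0],0],[[0.0113,-0.004,0],[0,0,0],0],[[0.0141,-0.005,0],[0,0,0],0]])

```text
time: 17.9
tool_pos: [0.5845, -0.3211, 0.129]
eef_rot: [-2.477, 0.002, -0.342]
force: [-2.6, -2.1, 0.3]
width: 0.0241
```

Request:
drive_tool(plan=[[[0.0028,-0.001,0],[0,0,0],0],[[0.0057,-0.002,0],[0,0,0],0],[[0.0095,-0.0034,0],[0,0,0],0],[[0.0095,-0.0034,0],[0,0,0],0],[[0.0095,-0.0034,0],[0,0,0],0]])

```text
time: 18.4
tool_pos: [0.5943, -0.3246, 0.1293]
eef_rot: [-2.477, 0.001, -0.343]
force: [-2.2, -0.8, 0.1]
width: 0.0242
```

```bash
python3 chk.py
```

```text
18.9 [-2.4774  0.0011 -0.3426] panel ball [ 0.0495 -0.      0.0047] F panel [-0.5912 -0.9872  1.9078] axial 2.1114729762725406
```

Request:
drive_tool(plan=[[[0.0028,-0.001,0],[0,0,0],0],[[0.0057,-0.002,0],[0,0,0],0],[[0.0085,-0.003,0],[0,0,0],0],[[0.0113,-0.004,0],[0,0,0],0],[[0.0141,-0.005,0],[0,0,0],0]])

```text
time: 19.4
tool_pos: [0.6081, -0.3295, 0.129]
eef_rot: [-2.477, 0.002, -0.342]
force: [-2.2, -0.5, -0.1]
width: 0.0242
```

Request:
drive_tool(plan=[[[0.0028,-0.001,0],[0,0,0],0],[[0.0057,-0.002,0],[0,0,0],0],[[0.0095,-0.0034,0],[0,0,0],0],[[0.0095,-0.0034,0],[0,0,0],0],[[0.0095,-0.0034,0],[0,0,0],0]])

```text
time: 19.9
tool_pos: [0.6179, -0.333, 0.1293]
eef_rot: [-2.477, 0.001, -0.343]
force: [-0.5, -2.3, 0.2]
width: 0.024
```

```bash
python3 chk.py; python3 - <<'E'
from h import *
o=[]
s=readout.sense();b=s["tool_pos"]+R.from_euler('xyz',s["eef_rot"]).apply([0,0,.153])
for c in("scene","top"):
    im=vision.capture(c)[:,:,::-1].copy();x,y=pix(b,c)
    x0=int(min(max(x-50,0),412));y0=int(min(max(y-60,0),384-120))
    o.append(cv2.resize(im[y0:y0+120,x0:x0+100],(400,480),interpolation=cv2.INTER_CUBIC));cv2.drawMarker(o[-1],(int((x-x0+.5)*4),int((y-y0+.5)*4)),(0,255,0),0,8)
cv2.imwrite("pics/t3.png",np.hstack(o))
E
```

```text
20.4 [-2.4774  0.0011 -0.3426] panel ball [ 0.0746 -0.      0.0048] F panel [-0.479  -1.2436  1.7226] axial 2.1234763215970958
```

View pics/t3.png

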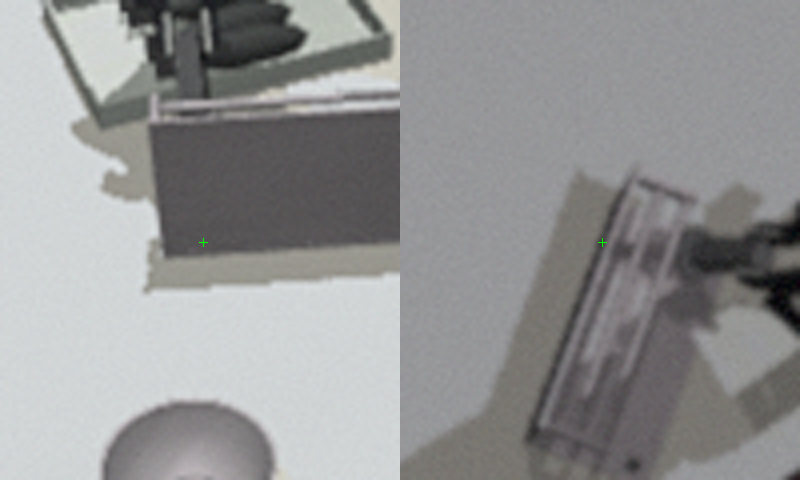

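The scene crop shows the pen at about (195,90), with the predicted ball at (203,242) behind the wall, about 31 mm from the wall's end at (165,255). That matches seam_6. I'll add 4 mm at the end as insurance, then retract along the pen axis.

Request:
drive_tool(plan=[[[0.0019,-0.0007,0],[0,0,0],0],[[0.0038,-0.0013,0],[0,0,0],0],[[0.0038,-0.0013,0],[0,0,0],0],[[0.0038,-0.0013,0],[0,0,0],0],[[0.0038,-0.0013,0],[0,0,0],0]])

```text
time: 21.0
tool_pos: [0.6213, -0.3342, 0.1291]
eef_rot: [-2.477, 0.001, -0.342]
force: [-1.7, -1.5, 0.3]
width: 0.0243
```

Request:
drive_tool(plan=[[[-0.002,-0.006,0.008],[0,0,0],0],[[-0.008,-0.023,0.032],[0,0,0],0],[[-0.017,-0.047,0.064],[0,0,0],0],[[-0.025,-0.07,0.095],[0,0,0],0],[[-0.033,-0.093,0.126],[0,0,0],0]])

```text
time: 21.5
tool_pos: [0.5881, -0.428, 0.257]
eef_rot: [-2.477, 0.0, -0.343]
force: [0.8, -0.9, -1.0]
width: 0.024
```

Request:
drive_tool(plan=[[[0,0,0.03],[0,0,0],0],[[0,0,0.06],[0,0,0],0],[[0,0,0.09],[0,0,0],0],[[0,0,0.11],[-0.06,0.02,0],0],[[0,0,0.11],[-0.125,0.044,0],0]])

```text
time: 22.0
tool_pos: [0.5885, -0.4287, 0.3697]
eef_rot: [-2.615, -0.005, -0.344]
force: [0.3, 0.6, -1.2]
width: 0.0243
```

Request:
drive_tool(plan=[[[0,0,0],[-0.1,0.036,0],0],[[0,0,0],[-0.2,0.071,0],0],[[0,0,0],[-0.3,0.107,0],0],[[0,0,0],[-0.4,0.142,0],0],[[0,0,0],[-0.5,0.178,0],0]])

```text
time: 22.5
tool_pos: [0.5885, -0.4272, 0.3667]
eef_rot: [3.139, -0.002, -0.343]
force: [0.3, 0.4, -2.0]
width: 0.0243
```

```bash
python3 - <<'E'
from h import *
s=readout.sense();print(s["time"],s["tool_pos"],s["eef_rot"],s["joint_positions"],s["force"],s["width"])
g=R.from_euler('xyz',[np.pi,0,-.089]);print((g*R.from_euler('xyz',s["eef_rot"]).inv()).as_rotvec(),np.array([.5726,.1891,.3435])-s["tool_pos"])
E
```

```text
22.5 [ 0.58848671 -0.42724889  0.36665273] [ 3.13873052e+00 -1.94611485e-03 -3.43075013e-01] [-0.73536556  0.43209878  0.99971476 -0.00191845  1.70688637 -0.39255079] [ 0.29043685  0.42736538 -2.01462091] 0.024349588782685457
[0.00322143 0.00129081 0.25407754] [-0.01588671  0.61634889 -0.02315273]
```

Request:
drive_tool(plan=[[[-0.001,0.03,0],[0,0,0.015],0],[[-0.002,0.07,0],[0,0,0.03],0],[[-0.003,0.11,0],[0,0,0.045],0],[[-0.004,0.15,0],[0,0,0.06],0],[[-0.005,0.19,0],[0,0,0.08],0]])

```text
time: 23.0
tool_pos: [0.5831, -0.2353, 0.3657]
eef_rot: [-3.139, -0.0, -0.263]
force: [1.4, -0.2, -1.5]
width: 0.024
```

Request:
drive_tool(plan=[[[-0.001,0.04,0],[0,0,0.018],0],[[-0.002,0.08,0],[0,0,0.036],0],[[-0.003,0.12,0],[0,0,0.054],0],[[-0.004,0.16,0],[0,0,0.072],0],[[-0.005,0.2,0],[0,0,0.09],0]])

```text
time: 23.5
tool_pos: [0.578, -0.0352, 0.3658]
eef_rot: [-3.139, -0.0, -0.173]
force: [0.6, -0.2, -1.2]
width: 0.0242
```

Request:
drive_tool(plan=[[[-0.001,0.05,0],[0.001,0,0.018],0],[[-0.002,0.1,0],[0.003,0.001,0.036],0],[[-0.003,0.15,0],[0.003,0.001,0.054],0],[[-0.004,0.19,0],[0.003,0.001,0.072],0],[[-0.006,0.226,0],[0.003,0.001,0.085],0]])

```text
time: 24.0
tool_pos: [0.5718, 0.1915, 0.3658]
eef_rot: [-3.136, 0.001, -0.086]
force: [0.9, -0.5, -1.5]
width: 0.0245
```

Request:
drive_tool(plan=[[[0,0,0],[0,0,0],0],[[0,0,0],[0,0,0],0],[[0,0,0],[0,0,0],0],[[0,0,0],[0,0,0],0],[[0,0,0],[0,0,0],0]])

```text
time: 24.5
tool_pos: [0.5725, 0.1877, 0.3653]
eef_rot: [-3.138, 0.002, -0.09]
force: [-0.8, -0.1, -1.2]
width: 0.0244
```

```bash
python3 - <<'E'
from h import *
s=readout.sense();print(s["time"],s["tool_pos"],s["eef_rot"],s["force"])
g=R.from_euler('xyz',[np.pi,0,-.089]);print((g*R.from_euler('xyz',s["eef_rot"]).inv()).as_rotvec(),np.array([.5726,.1891,.1832])-s["tool_pos"])
b=s["tool_pos"]-[0,0,.1582]
o=[]
for c in("scene","top"):
    im=vision.capture(c)[:,:,::-1].copy();x,y=pix(b,c)
    x0=int(min(max(x-50,0),412));y0=int(min(max(y-60,0),384-120))
    o.append(cv2.resize(im[y0:y0+120,x0:x0+100],(400,480),interpolation=cv2.INTER_CUBIC));cv2.drawMarker(o[-1],(int((x-x0+.5)*4),int((y-y0+.5)*4)),(0,255,0),0,8)
cv2.imwrite("pics/t4.png",np.hstack(o))
E
```

```text
24.5 [0.5725056  0.18767643 0.36528914] [-3.13774965e+00  1.63261416e-03 -8.98277489e-02] [-0.79449268 -0.09656724 -1.15019081]
[-0.00397344 -0.00128293  0.00083088] [ 9.44013074e-05  1.42356840e-03 -1.82089142e-01]
```

View pics/t4.png

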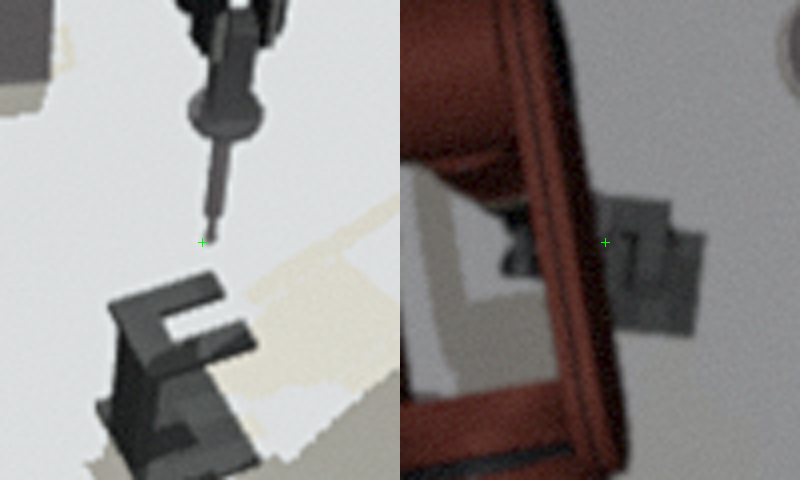

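The scene crop shows the pen tip at (210,238), roughly over the open fork slot at (195,318). Lowering it into the fork.

Request:
drive_tool(plan=[[[0,0.001,-0.02],[-0.004,-0.001,0],0],[[0,0.001,-0.045],[-0.004,-0.001,0],0],[[0,0.001,-0.07],[-0.004,-0.001,0],0],[[0,0.001,-0.095],[-0.004,-0.001,0],0],[[0,0.001,-0.12],[-0.004,-0.001,0],0]])

```text
time: 25.1
tool_pos: [0.5723, 0.1894, 0.2443]
eef_rot: [-3.142, 0.0, -0.089]
force: [0.9, -0.7, -1.6]
width: 0.0244
```

Request:
drive_tool(plan=[[[0,0,-0.015],[0,0,0],0],[[0,0,-0.03],[0,0,0],0],[[0,0,-0.042],[0,0,0],0],[[0,0,-0.052],[0,0,0],0],[[0,0,-0.052],[0,0,0],0]])

```text
time: 25.6
tool_pos: [0.5716, 0.1897, 0.1917]
eef_rot: [3.141, 0.002, -0.088]
force: [0.4, 0.4, -2.2]
width: 0.0245
```

```bash
python3 - <<'E'
from h import *
s=readout.sense();print(s["time"],s["tool_pos"],s["eef_rot"],s["force"])
b=s["tool_pos"]-[0,0,.05]
im=vision.capture("scene")[:,:,::-1];x,y=pix(b,"scene");x,y=int(x),int(y)
cv2.imwrite("pics/t5.png",cv2.resize(im[y-50:y+50,x-50:x+50],(600,600),interpolation=cv2.INTER_CUBIC))
E
```

```text
25.6 [0.57159103 0.18966431 0.19172185] [ 3.14091118e+00  2.48355182e-03 -8.80219284e-02] [ 0.40634449  0.3933207  -2.15414393]
```

View pics/t5.png

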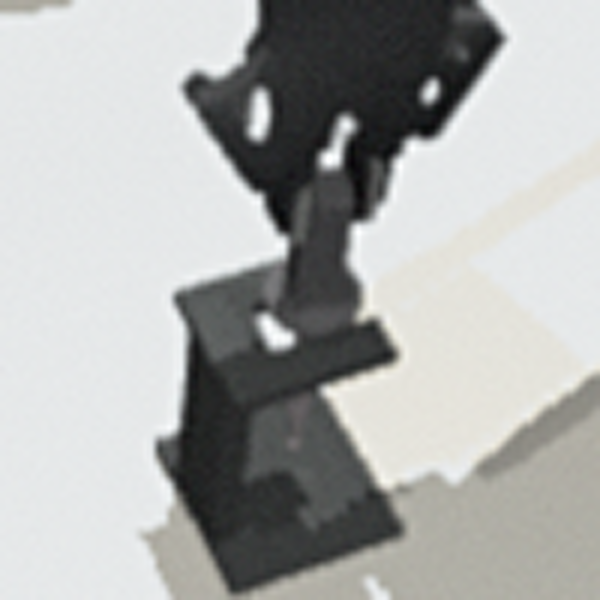

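The probe hangs in the slot about 8 mm above the fork, with its collar at about (310,305) in the crop. It looks a few mm towards the open end, so I'll nudge it +3 mm in x and lower it.

Request:
drive_tool(plan=[[[0.003,0,-0.002],[0,0,0],0],[[0.003,0,-0.004],[0,0,0],0],[[0.003,0,-0.006],[0,0,0],0],[[0.003,0,-0.008],[0,0,0],0],[[0.003,0,-0.008],[0,0,0],0]])

```text
time: 26.15
tool_pos: [0.575, 0.1898, 0.1848]
eef_rot: [3.141, 0.001, -0.088]
force: [-0.7, 0.1, -1.8]
width: 0.024
```

Request:
drive_tool(plan=[[[0,0,0],[0,0,0],0],[[0,0,0],[0,0,0],0],[[0,0,0],[0,0,0],0],[[0,0,0],[0,0,0],0],[[0,0,0],[0,0,0],0]])

```text
time: 26.65
tool_pos: [0.5753, 0.1898, 0.1852]
eef_rot: [3.141, 0.0, -0.088]
force: [-0.5, -0.5, -1.0]
width: 0.0243
```

Request:
drive_tool(plan=[[[0,0,-0.001],[0,0,0],0],[[0,0,-0.002],[0,0,0],0],[[0,0,-0.0025],[0,0,0],0],[[0,0,-0.0025],[0,0,0],0],[[0,0,-0.0025],[0,0,0],0]], squeeze=20)

```text
time: 27.15
tool_pos: [0.5755, 0.1898, 0.1834]
eef_rot: [-3.142, -0.0, -0.088]
force: [-2.4, -0.8, 4.9]
width: 0.024
```

Request:
drive_tool(plan=[[[0,0,0],[0,0,0],0.35],[[0,0,0],[0,0,0],0.45],[[0,0,0],[0,0,0],0.6],[[0,0,0],[0,0,0],0.8],[[0,0,0],[0,0,0],1]])

```text
time: 27.65
tool_pos: [0.5753, 0.1898, 0.1825]
eef_rot: [3.141, 0.001, -0.088]
force: [0.6, -0.7, -0.3]
width: 0.0783
```

Request:
drive_tool(plan=[[[0,0,0],[0,0,0],1],[[0,0,0],[0,0,0],1],[[0,0,0.02],[0,0,0],1],[[0,0,0.05],[0,0,0],1],[[0,0,0.09],[0,0,0],1]])

```text
time: 28.15
tool_pos: [0.574, 0.1896, 0.2714]
eef_rot: [3.14, 0.005, -0.088]
force: [0.8, -0.3, -0.0]
width: 0.0852
```

Request:
drive_tool(plan=[[[0,0,0.03],[0,0,0],1],[[0,0,0.06],[0,0,0],1],[[0,0,0.06],[0,0,0],1],[[0,0,0.06],[0,0,0],1],[[0,0,0.06],[0,0,0],1]])

```text
time: 28.65
tool_pos: [0.5747, 0.1897, 0.331]
eef_rot: [3.141, 0.003, -0.088]
force: [-0.6, 0.2, -0.2]
width: 0.085
```

```bash
python3 - <<'E'
from h import *
o=[]
im=vision.capture("scene")[:,:,::-1];x,y=pix([.573,.19,.13],"scene");x,y=int(x),int(y)
cv2.imwrite("pics/t6.png",np.hstack([cv2.resize(i[y-50:y+50,x-33:x+33],(396,600),interpolation=cv2.INTER_CUBIC) for i in(im,cv2.imread("pics/scene0.png"))]))
for c in("scene",):
    for t in("probe","stand","bowl","bottle","fish_tray","brush"):print(t,[(np.round(d["location"],4),round(d["score"],2)) for d in spotter.tip_of(t,c)][:1])
E
```

```text
probe [(array([0.5698, 0.1875, 0.1338]), 0.78)]
stand [(array([ 0.5721,  0.1934, -0.0025]), 0.88)]
bowl [(array([0.7637, 0.0104, 0.0014]), 0.83)]
bottle [(array([ 0.6077,  0.4379, -0.0014]), 0.62)]
fish_tray [(array([ 0.5144, -0.5275, -0.0041]), 0.77)]
brush [(array([0.3774, 0.3808, 0.0012]), 0.56)]
```

View pics/t6.png

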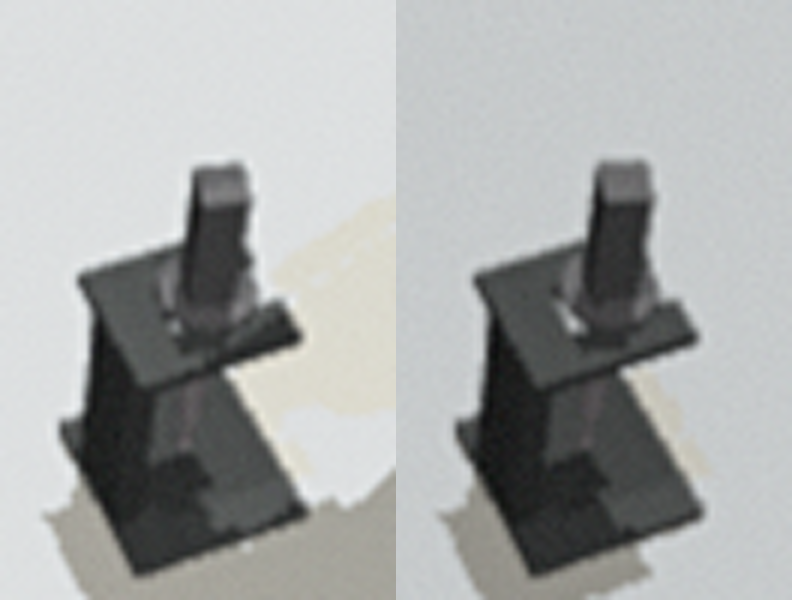

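The left crop (now) shows the probe hanging upright in the fork, with its collar at (210,300). That is nearly identical to the starting picture on the right and about 3 mm deeper into the slot. Handing in.

```bash
python3 -c "
from plant import ticket
print(ticket.job_done())"
```

```text
the job is handed in; nothing more can be done
None
```

I ran the probe along the whole corner seam, hung it back in the fork upright, released it and handed the job in at about 29 s of the 72 s allowed. The hand-in reports no verdict.

**Seam run:** The pen leaned 38° from vertical, and I swept from seam_0 to seam_6 at about 30 mm/s, pausing at each check point. I also went 4 mm past seam_6 as insurance on the panel position.

| Point | Axial force (N) | Spring travel (mm) |
|---|---|---|
| seam_0 | 3.0 | about 9 |
| seam_1 | 1.2 | about 3 |
| seam_2 to seam_6 | 1.7–2.1 | about 5–6 |

- **Spring travel:** I worked it out from the averaged wrist force, as the joint itself can't be read, so each value could be off by about 1 mm or more. At seam_0 the arm's position gave only about 5 mm. I eased off slightly before moving on.
- **Ball position:** The wall hid the ball from the scene camera and the gripper and rods hid it from the top one, so its place in the corner comes from the arm pose and forces. In free air the ball appeared 2–4 mm from the prediction along x, inside the 8 mm tolerance.

**Load:** The wrist force readings on the seam stayed below about 4 N, against the 15 N limit.

**Last picture:** The probe hangs almost as at the start, about 3 mm deeper into the slot, with the gripper open and well above it. The networks put the probe about 2 mm (x) and 6 mm (y) from the stand's middle. My own fit of the stand put it 6 mm and 3–4 mm off; both are within the 12 mm limit. The bystanders were detected within about 3 mm of where they started.

**One slip:** I once issued a move while a script was still running. The script stopped with an error and the arm moved as planned.

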